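Unlock and open a battery hatch with a fingertip

TASK

The battery hatch on the white unit is locked by the knurled metal wheel beside it: with a fingertip, stroke the wheel round counter-clockwise (seen from above), in as many strokes as it takes, to loosen it by two full turns, until its black mark comes back to the tick on the guard for the second time, and leave it there. Then push the hatch by its rib, away from the wheel, until it is fully open against its stop. Pick nothing up, keep the hatch down in its channel, leave everything else where it stands, and finish clear.

Things in the scene. Friction and masses are not known exactly. Their poses are not given: they have to be found in the camera images.
- unit: white plastic housing lying fixed on the bench, 170 (x) x 300 (y) x 70 mm tall; origin under its centre on the bench, z up. On its flat deck (70 mm above the bench), in its own axes: the wheel's axis at x -30, y +95 mm; the hatch channel between two low guides (11 mm tall, inner faces at x -46.5 and +46.5 mm, y -125 to +30 mm)
- hatch_stop (a point): middle of the top edge of the stop face that closes the far end of the channel; in the unit's axes x 0, y -115 mm, 86 mm above the bench (16 mm above the deck). The hatch plate's edge meets it when fully open
- guard_tick (a point): black tick on top of the grey guard wall (8 mm thick, mid radius 47 mm, top 106 mm above the bench) that stands round the wheel's half on the unit's +x side; the tick lies in the unit's +x direction from the wheel's axis. The wheel's -x half is open: nothing beside the rim there rises above 81 mm from the bench
- lock_wheel (a joint): turn of the knurled wheel, rad: 0 = fully tight (mark at the tick); grows counter-clockwise seen from above; starts at 0 to 0.5, still tight; two full turns = 12.57; thread ends at 18.85. Turns against about 0.05 N m of friction and stays where it is left. Each turn draws a hidden lock pin up 5 mm; it leaves the hatch's hole after about 1.6 turns
- wheel_center (a point): centre of the knurled aluminium wheel (fixed point on its vertical axis at half its height, 95 mm above the bench). Wheel: 72 mm across its 24 upright ridges (2 mm proud), 22 mm thick, from 84 to 106 mm above the bench; a black radial mark on its top face points to the guard's tick at 0 rad
- hatch: grey loose sliding hatch plate, 90 x 90 x 10 mm with a 30 mm wide tongue that runs under the wheel, where the pin locks it; 90 g, slides freely on the deck. Origin under the plate's centre (on the deck); axes as the unit's. Shut: origin at x 0, y -15 mm in the unit's axes; it opens 55 mm towards the unit's -y (y -70 mm at the stop)
- hatch_rib (a point): middle of the top edge of the hatch's finger rib, 94 mm above the bench; rib is 50 mm long along the unit's x, 8 mm thick along y, 14 mm tall above the plate, over the plate's centre
- spare_nut: spare brass thumb nut, 24 mm across and 20 mm tall, standing on the unit's deck beside the channel; not part of the job
- socket: steel socket, 20 mm across and 28 mm tall, standing on the unit's deck behind the wheel's guard; not part of the job
- tape_roll: roll of clear tape lying flat, 90 mm across, 22 mm tall, beside the unit; not part of the job
- screw_jar: small glass jar, 56 mm across, 75 mm tall, behind the unit; not part of the job
- carton: cardboard box 90 x 130 x 50 mm, behind the unit; not part of the job
- driver: screwdriver lying beside the unit; not part of the job
- spanner: open-ended spanner lying on the robot's side of the unit; not part of the job

How it is judged (in metres and radians):
On the way, in this order (a step that is already met when the one before it is completed fails the run):
1. the wheel is loosened two full turns (within a fifth of a turn) while the hatch is still shut (value of joint lock_wheel between 11.3 and 13.85 rad and y of hatch in the frame of unit above -0.03 m), for 0.2 s.
2. the hatch is pushed fully open (y of hatch in the frame of unit below -0.063 m), for 0.2 s.
At the end, for the whole second after the job is handed in: The wheel stands two full turns loose (11.3 to 13.85 rad), and the hatch lies flat in its channel, at rest, within 7 mm of its fully open stop (value of joint lock_wheel between 11.3 and 13.85 rad and y of hatch in the frame of unit below -0.063 m and x of hatch in the frame of unit between -0.006 and 0.006 m and z of hatch in the frame of unit between 0.066 and 0.074 m and linear speed of hatch below 0.01 m/s); the robot touches nothing.
It fails at once if the wheel is wound more than about a fifth of a turn past two turns (value of joint lock_wheel above 13.85 rad).
It fails at once if the hatch is lifted or tipped out of its channel (z of hatch in the frame of unit above 0.077 m or angle between hatch's own z axis and vertical above 0.17 rad).
It fails at once if a bystander is moved by more than 20 mm or lifted (distance of any of spare_nut, socket, tape_roll, screw_jar, carton, driver, spanner from where it was at the start of the episode above 0.02 m).
It also fails if it takes over 67 s, if anything falls off the work surface, if the arm or the gripper's body presses on something with over 40 N, if the wrist force passes 120 N, or if a joint passes its speed limit or range.

ROBOT

A 6-joint arm with a two-finger parallel gripper is mounted at the origin on the work surface. World frame = base frame: x ahead of the robot, y to its left, z up, the work surface at z = 0. Lengths are in mm, angles in rad, forces in N, time in s.
With the tool pointing down it reaches from about 375 to 750 mm from the base axis. Payload 9 kg.
Tool frame: the origin (TCP) lies between the finger pads; the fingertips stand 11 mm ahead of it and the grasp point (between the pads) lies 8 mm behind it; z points along the fingers, y is the line along which they close (so a half turn about z gives the same grasp; the last joint's range is limited). The gripper opens to 85 mm and grips with 20 to 120 N. Pads are 22 mm wide; open, the fingers measure 114 mm over their backs; the gripper's body (76 mm by 85 mm) begins 54 mm behind the grasp point. The pads swing forward as they close: fully open they stand 13 mm farther back than shut.
Start: joints at [-1.53, 0.104, 0.097, 1.564, 0, 1.353], TCP at [153.561, -580.047, 242.331] pointing down, gripper open.
Joint ranges: [-2.99, 2.99], [-0.84, 1.86], [-1.1, 1.16], [-1.84, 2.11], [-1.51, 1.56], [-3.14, 3.14]. Speed limits (rad/s): [2.22, 2.22, 2.57, 3.14, 3.14, 3.14].

INTERFACE

Orientations are given as a unit quaternion [w, x, y, z].
In Python, from station import env, vision gives the robot as it stands.
- The arm moves only by the tool move_arm, never from a script. Its argument "steps" is a list that holds one entry, the list of rows, each a list of 7 numbers: the turn, a rotation vector about the world's x, y, z in degrees, then the shift along the world's x, y, z in mm, then the opening, from 0 (shut) to 1 (fully open). A call has 1 to 20 rows; each row shifts and turns the commanded pose from where the row before left it; what a row does not reach is not made up. A row lasts 1/8 s, in which the tool goes at most 62.5 mm and 10.7 degrees, less where a joint would pass 70% of its speed; a pose out of reach is approached as far as the arm can. A call is refused whole if a number of a shift passes 62.5 or a number of a turn 10.7, either way. A call with a gripper value outside its range is refused whole. The fingers move at their own pace and stop on an object; "newtons" is the grip in N (left out, the last holds). Time passes only in rows, so rows that do not move let the fingers close. It gives the time, the measured TCP pose, the force, the opening and the grip force at its end, in the units of the state.
- env.read_state(): the state, without advancing time (a new reading comes with each control period).
- vision.camera(name): name is "scene" or "top" or "wrist"; returns the picture (384x512x3 uint8, red, green, blue); there is no depth.
- vision.get_calibration(name): a dict with "K" (3x3 intrinsics, pixels), "rvec" (rotation vector, rad) and "tvec" (3), from world to camera coordinates, as OpenCV has them; the wrist camera has in their place "tool_from_camera" (4x4, takes a point from camera to tool coordinates, whose origin is the TCP and whose axes are the flange's). Camera axes: x right, y down, z forward; pixel columns grow to the right and rows downward; lengths in mm; the calibration is good to about 2 mm. The wrist camera is an equidistant fisheye: a pixel r from the principal point sees the ray r / f radians off the axis. A picture is of the moment at which its call begins: read the wrist's pose just before it. get_calibration takes no time and is no camera call.
- env.sign_off(): hands the job in; it is judged then, once.
The state is a dict: "time_s": time; "qpos": joint angles; "qd": joint speeds; "joint_efforts": joint torques, N m; "eef_pos": TCP position; "tool_rot": TCP orientation; "contact_force": force on the tool from outside, world axes, zero at the start; "moment": the same for the moment, N m; "grip_width": finger opening in mm; "grip_force": force on a finger pad.
Only numpy, scipy, OpenCV 4.12 (cv2) and the standard library are available. Lean on these libraries where they do the work, as an engineer would, in place of code of your own. Each camera call takes 0.05 s, during which the arm holds its last target. There are 200 camera calls.

## Working session

There is one attempt and no reset: what is moved stays moved. The work goes in short steps, Python scripts to look and compute and a tool call to move; the robot and the scene stay as the last step left them, time stands still between calls to the robot, and variables do not carry over. Pictures are saved under pics/ and viewed, at most 10 in all, crops included, and the job is handed in when it is done.

Besides the shell and the picture viewer there is one more tool, called as name([rows], argument=value, ...), one row to a line, values as JSON. move_arm: Moves the arm, as the interface text tells. Its arguments: {"type":"object","properties":{"steps":{"type":"array"},"newtons":{"type":"number"}},"required":["steps"]}

```bash
mkdir -p pics
python3 - <<'E'
from station import env, vision
import cv2,numpy as np
a=vision.camera("top");b=vision.camera("scene")
np.save("pics/top.npy",a);np.save("pics/scene.npy",b)
cv2.imwrite("pics/top.png",cv2.resize(a[:,:,::-1],(800,600),interpolation=cv2.INTER_CUBIC))
cv2.imwrite("pics/scene.png",cv2.resize(b[:,:,::-1],(800,600),interpolation=cv2.INTER_CUBIC))
for n in("top","scene","wrist"):print(n,vision.get_calibration(n))
print(env.read_state())
E
```

```text
top {'K': array([[361.06158965,   0.        , 254.2003963 ],
       [  0.        , 361.06158965, 191.72569564],
       [  0.        ,   0.        ,   1.        ]]), 'rvec': array([ 2.05511381, -2.18040896,  0.2236449 ]), 'tvec': array([ 52.5635534 , 607.16361053, 715.24796515])}
scene {'K': array([[491.12999449,   0.        , 252.15220346],
       [  0.        , 491.12999449, 186.70041506],
       [  0.        ,   0.        ,   1.        ]]), 'rvec': array([ 2.00767506,  1.72127568, -0.51135784]), 'tvec': array([-105.93894493, -443.17054413, 1418.9161577 ])}
wrist {'K': array([[297.31863964,   0.        , 252.59653798],
       [  0.        , 297.31863964, 193.679498  ],
       [  0.        ,   0.        ,   1.        ]]), 'tool_from_camera': array([[-9.80157689e-05, -9.62020090e-01, -2.72978637e-01,
         6.90500569e+01],
       [ 9.99999172e-01,  2.55927714e-04, -1.26098985e-03,
        -3.70038015e-01],
       [ 1.28296037e-03, -2.72978534e-01,  9.62019269e-01,
        -1.32691449e+02],
       [ 0.00000000e+00,  0.00000000e+00,  0.00000000e+00,
         1.00000000e+00]])}
{'time_s': 0.1, 'qpos': array([-1.52969829e+00,  1.04651785e-01,  9.65462702e-02,  1.56390623e+00,
       -7.38992596e-06,  1.35309242e+00]), 'qd': array([ 0.00157037, -0.00121659, -0.00017767,  0.00033066, -0.00105981,
        0.00082273]), 'joint_efforts': array([ 6.17865095e-03, -5.58208287e+01,  5.04718816e+01,  1.31955900e-02,
       -2.59930102e-04,  2.70049037e-05]), 'eef_pos': array([ 153.54617613, -579.72078641,  241.59251499]), 'tool_rot': array([-6.05666518e-04,  9.91639187e-01,  1.29040124e-01,  4.99121574e-05]), 'contact_force': array([-0.4089765 ,  0.26629823,  0.88366845]), 'moment': array([-0.03275197,  0.02139094, -0.00945105]), 'grip_force': 0.0, 'grip_width': 85.55917459847812}
```

View pics/top.png

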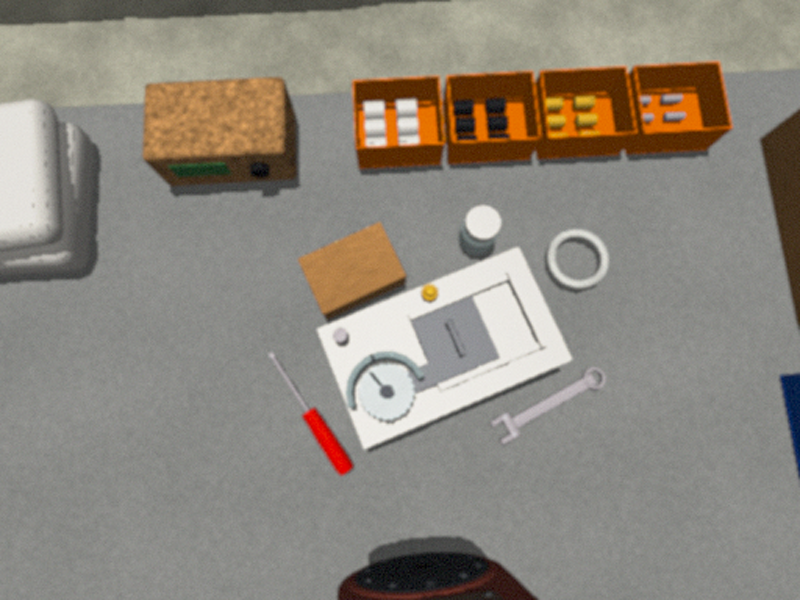

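View pics/scene.png

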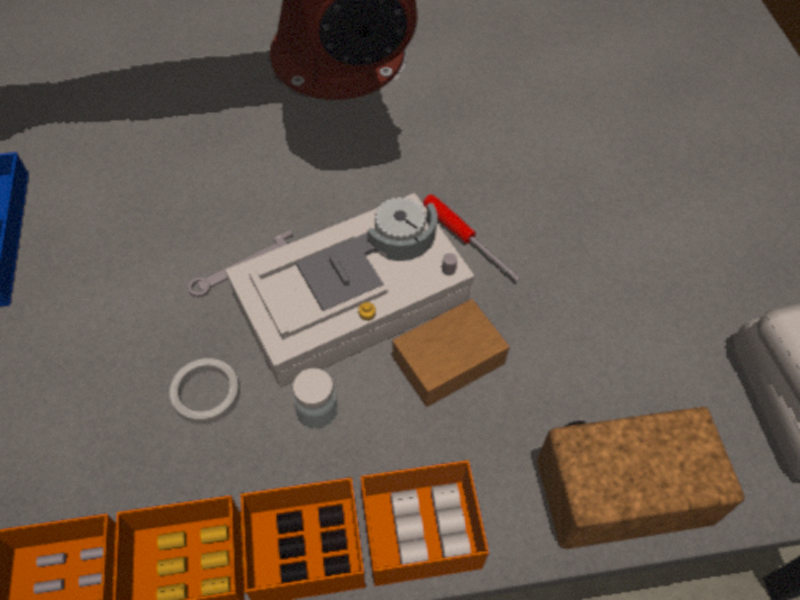

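The top view shows the unit with deck corners near (318,328), (518,248), (572,358) and (365,449). The wheel hub is at (387,392), with its mark pointing up-left to the tick at (374,357). The rib is at (456,338). Only the open wheel side faces the robot.

```bash
cat > h.py <<'E'
import numpy as np,cv2
from station import env,vision
from scipy.spatial.transform import Rotation as R
def ray(name,uv,z):
    c=vision.get_calibration(name);M=cv2.Rodrigues(c["rvec"])[0]
    d=M.T@np.linalg.inv(c["K"])@np.r_[uv,1];o=-M.T@c["tvec"]
    return o+d*(z-o[2])/d[2]
def fit(unit,world):
    a=unit-unit.mean(0);b=world-world.mean(0)
    th=np.arctan2((a[:,0]*b[:,1]-a[:,1]*b[:,0]).sum(),(a*b).sum())
    c,s=np.cos(th),np.sin(th);M=np.array([[c,-s],[s,c]])
    return th,world.mean(0)-M@unit.mean(0),M
E
python3 - <<'E'
from h import *
s=.64
U=np.array([[85,150],[85,-150],[-85,-150],[-85,150],[-30,95],[0,-15],[17,95]])
Z=[70,70,70,70,106,94,106]
for n,P in(("top",[(318,328),(518,248),(572,358),(365,447),(387,392),(455,338),(374,357)]),("scene",[(472,275),(280,365),(228,267),(415,194),(400,216),(339,268),(420,238)])):
    W=np.array([ray(n,np.array(p)*s,z)[:2] for p,z in zip(P,Z)])
    th,t,M=fit(U[:6],W[:6]);print(n,np.degrees(th),t);print(np.c_[W,W-(U@M.T+t)].round(1))
    print("wheel",M@[-30,95]+t,"rib",M@[0,-15]+t, "edges",np.linalg.norm(W[0]-W[1]),np.linalg.norm(W[1]-W[2]))
E
```

```text
top 19.24665225323158 [543.34191139 -42.46901011]
[[ 5.747e+02  1.255e+02  6.000e-01 -1.600e+00]
 [ 6.706e+02 -1.551e+02 -2.500e+00  1.000e+00]
 [ 5.143e+02 -2.114e+02  1.800e+00  7.000e-01]
 [ 4.158e+02  6.980e+01  2.100e+00 -1.400e+00]
 [ 4.827e+02  3.700e+01 -1.000e+00 -3.000e-01]
 [ 5.472e+02 -5.500e+01 -1.100e+00  1.700e+00]
 [ 5.275e+02  5.100e+01 -5.000e-01 -1.800e+00]]
wheel [483.7032921   37.33221224] rib [548.28644363 -56.63063435] edges 296.5229887488759 166.11089339386612
scene 19.358825945544428 [546.98533279 -39.65748521]
[[ 5.763e+02  1.251e+02 -1.200e+00 -5.000e+00]
 [ 6.765e+02 -1.465e+02 -4.000e-01  6.500e+00]
 [ 5.125e+02 -2.062e+02 -4.000e+00  3.100e+00]
 [ 4.203e+02  7.230e+01  3.200e+00 -1.400e+00]
 [ 4.873e+02  3.840e+01  1.000e-01 -1.600e+00]
 [ 5.543e+02 -5.540e+01  2.300e+00 -1.600e+00]
 [ 5.295e+02  5.920e+01 -2.100e+00  3.600e+00]]
wheel [487.19059304  40.02682378] rib [551.95758116 -53.8094019 ] edges 289.48216954446076 174.53957002529071
```

move_arm([
  [[0,0,8.6,35,46,0,0],[0,0,8.6,35,46,0,0],[0,0,8.6,35,46,0,0],[0,0,8.6,35,46,0,0],[0,0,8.6,35,46,0,0],[0,0,8.6,18,50,0,0],[0,0,8.6,18,50,0,0],[0,0,8.6,18,50,0,0],[0,0,8.6,18,50,0,0],[0,0,8.6,18,50,0,0],[0,0,8.6,5,46,-12,0],[0,0,8.6,5,46,-12,0],[0,0,8.6,5,46,-12,0],[0,0,8.6,5,46,-12,0],[0,0,0,0,0,0,0],[0,0,0,0,0,0,0]],
])

```text
time_s: 2.1
eef_pos: [438.4, 83.7, 194.3]
tool_rot: [-0.0, 0.381, 0.925, -0.0]
contact_force: [0.4, -1.0, 0.2]
grip_width: -0.0
grip_force: 0.0
```

```bash
cat >> h.py <<'E'
def shot(tag):
    s=env.read_state();im=vision.camera("wrist");cv2.imwrite(f"pics/{tag}.png",cv2.resize(im[:,:,::-1],(800,600),interpolation=cv2.INTER_CUBIC))
    np.savez(f"pics/{tag}.npz",p=s["eef_pos"],q=s["tool_rot"]);return s
def wray(tag,uv8,z):
    c=vision.get_calibration("wrist");d=np.load(f"pics/{tag}.npz")
    x=np.array(uv8)*.64-c["K"][:2,2];r=np.hypot(*x);t=r/c["K"][0,0]
    v=np.r_[x/r*np.sin(t),np.cos(t)];T=c["tool_from_camera"];q=d["q"]
    M=R.from_quat(np.r_[q[1:],q[0]]).as_matrix();o=d["p"]+M@T[:3,3];w=M@T[:3,:3]@v
    return o+w*(z-o[2])/w[2]
E
python3 - <<'E'
from h import *
s=shot("w1");print(s["eef_pos"],R.from_quat(np.r_[s["tool_rot"][1:],s["tool_rot"][0]]).as_matrix()[:,0],s["grip_width"],s["qpos"],s["contact_force"],s["time_s"])
E
```

```text
[438.42075297  83.74521315 194.25164954] [-7.09455505e-01  7.04750226e-01  7.33585098e-05] -0.019530210077920794 [-1.05683188e-01 -3.79482797e-01 -4.33278365e-01  1.51729948e+00
 -2.54953667e-04  6.76387859e-01] [ 0.40735213 -1.02803739  0.24699727] 2.1
```

View pics/w1.png

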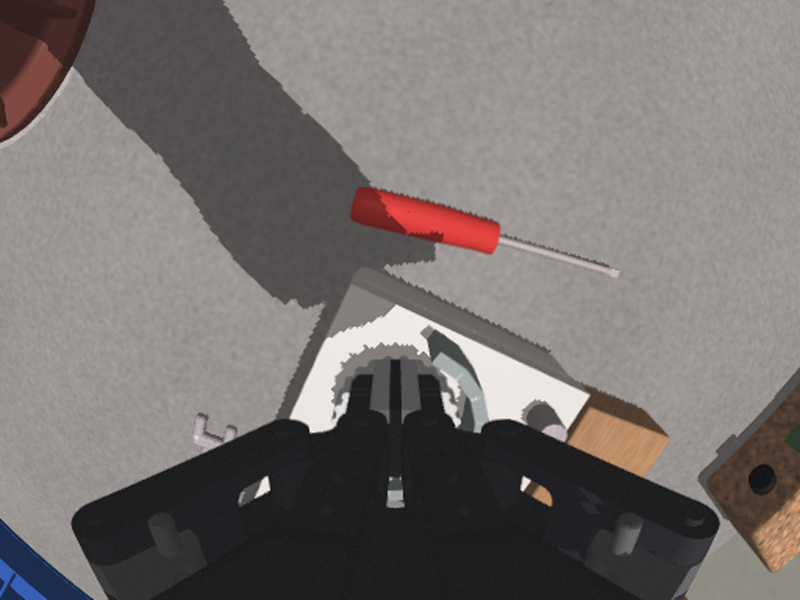

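The gripper hides most of the wheel. The guard's end is at (430,330), clear of the fingers, so I'll descend beside the open rim and feel for contact.

move_arm([
  [[0,0,0,0,0,-40,0],[0,0,0,0,0,-40,0],[0,0,0,0,0,-13,0],[0,0,0,10,-10,0,0],[0,0,0,0,0,0,0]],
])

```text
time_s: 2.78
eef_pos: [450.4, 72.7, 103.2]
tool_rot: [0.001, 0.382, 0.924, 0.0]
contact_force: [-0.2, 0.5, 0.4]
grip_width: -0.2
grip_force: 0.0
```

move_arm([
  [[0,0,0,2,-2,0,0],[0,0,0,0,0,0,0]],
])

```text
time_s: 3.02
eef_pos: [451.1, 71.8, 102.1]
tool_rot: [0.001, 0.381, 0.925, 0.0]
contact_force: [-0.5, 0.1, -1.0]
grip_width: -0.1
grip_force: 0.0
```

move_arm([
  [[0,0,0,1.5,-1.5,0,0],[0,0,0,0,0,0,0]],
])

```text
time_s: 3.28
eef_pos: [451.8, 70.9, 101.4]
tool_rot: [-0.0, 0.381, 0.925, 0.0]
contact_force: [-2.5, 2.5, 3.3]
grip_width: -0.1
grip_force: 2.0
```

Run:
```python
import numpy as np
C=np.array([484.5,38])
def arc(a0,a1,n,r):
    a=np.radians(np.linspace(a0,a1,n+1));P=np.c_[np.cos(a),np.sin(a)]*r
    Q=P.round(1);d=np.diff(Q,axis=0).round(1)
    print([[0,0,round((a1-a0)/n,2),float(x),float(y),0,0] for x,y in d],P[0],P[-1])
arc(135,261,14,44.5);arc(261,135,12,58)
```

```text
[[0, 0, 9.0, -4.5, -5.3, 0, 0], [0, 0, 9.0, -3.6, -6.0, 0, 0], [0, 0, 9.0, -2.7, -6.4, 0, 0], [0, 0, 9.0, -1.7, -6.8, 0, 0], [0, 0, 9.0, -0.5, -7.0, 0, 0], [0, 0, 9.0, 0.5, -7.0, 0, 0], [0, 0, 9.0, 1.7, -6.8, 0, 0], [0, 0, 9.0, 2.7, -6.4, 0, 0], [0, 0, 9.0, 3.6, -6.0, 0, 0], [0, 0, 9.0, 4.5, -5.3, 0, 0], [0, 0, 9.0, 5.3, -4.5, 0, 0], [0, 0, 9.0, 6.0, -3.6, 0, 0], [0, 0, 9.0, 6.4, -2.7, 0, 0], [0, 0, 9.0, 6.8, -1.7, 0, 0]] [-31.46625176  31.46625176] [ -6.96133369 -43.95213116]
[[0, 0, -10.5, -10.3, 2.6, 0, 0], [0, 0, -10.5, -9.6, 4.5, 0, 0], [0, 0, -10.5, -8.7, 6.1, 0, 0], [0, 0, -10.5, -7.4, 7.6, 0, 0], [0, 0, -10.5, -5.9, 8.8, 0, 0], [0, 0, -10.5, -4.2, 9.8, 0, 0], [0, 0, -10.5, -2.3, 10.3, 0, 0], [0, 0, -10.5, -0.4, 10.6, 0, 0], [0, 0, -10.5, 1.5, 10.5, 0, 0], [0, 0, -10.5, 3.4, 10.1, 0, 0], [0, 0, -10.5, 5.2, 9.3, 0, 0], [0, 0, -10.5, 6.8, 8.1, 0, 0]] [ -9.07319897 -57.28592375] [-41.01219331  41.01219331]
```

move_arm([
  [[0,0,0,1,-1,0,0],[0,0,9.0,-4.5,-5.3,0,0],[0,0,9.0,-3.6,-6.0,0,0],[0,0,9.0,-2.7,-6.4,0,0],[0,0,9.0,-1.7,-6.8,0,0]],
])

```text
time_s: 3.9
eef_pos: [439.0, 45.4, 101.3]
tool_rot: [-0.001, 0.074, 0.997, 0.0]
contact_force: [-8.2, 2.8, 7.0]
grip_width: 0.0
grip_force: 4.2
```

move_arm([
  [[0,0,9.0,-0.5,-7.0,0,0],[0,0,9.0,0.5,-7.0,0,0],[0,0,9.0,1.7,-6.8,0,0],[0,0,9.0,2.7,-6.4,0,0],[0,0,9.0,3.6,-6.0,0,0]],
])

```text
time_s: 4.53
eef_pos: [447.3, 10.8, 101.3]
tool_rot: [-0.002, -0.313, 0.95, -0.001]
contact_force: [-7.7, -2.9, 5.1]
grip_width: 0.2
grip_force: 4.2
```

move_arm([
  [[0,0,9.0,4.5,-5.3,0,0],[0,0,9.0,5.3,-4.5,0,0],[0,0,9.0,6.0,-3.6,0,0],[0,0,9.0,6.4,-2.7,0,0],[0,0,9.0,6.8,-1.7,0,0]],
])

```text
time_s: 5.15
eef_pos: [477.6, -7.8, 101.5]
tool_rot: [-0.002, -0.652, 0.758, -0.001]
contact_force: [-2.7, -7.1, 0.6]
grip_width: 0.1
grip_force: 3.6
```

Run:
```python
from h import *
a=vision.camera("top");c=a[200:300,200:300]
cv2.imwrite("pics/t1.png",cv2.resize(c[:,:,::-1],(600,600),interpolation=cv2.INTER_CUBIC))
```

```text
(no output)
```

View pics/t1.png

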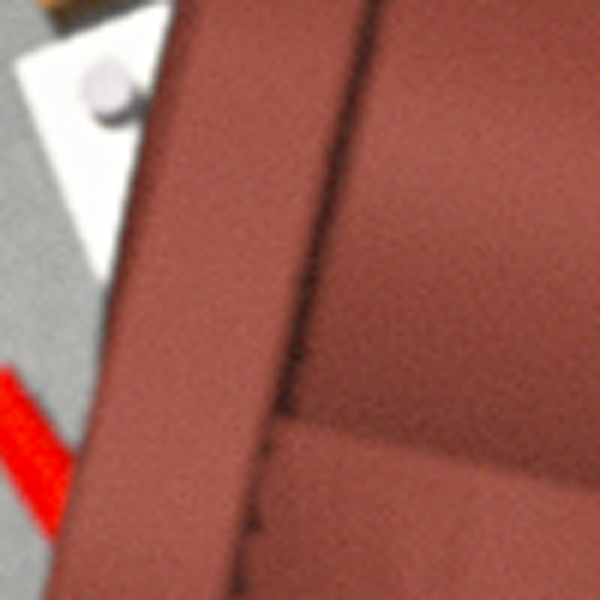

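The arm hides the wheel in the top view, but the radial force held at about 8 N. I'll return clear of the rim and check the mark with the scene camera.

move_arm([
  [[0,0,0,-2.1,-13.3,0,0],[0,0,-10.5,-10.3,2.6,0,0],[0,0,-10.5,-9.6,4.5,0,0],[0,0,-10.5,-8.7,6.1,0,0],[0,0,-10.5,-7.4,7.6,0,0],[0,0,-10.5,-5.9,8.8,0,0],[0,0,-10.5,-4.2,9.8,0,0],[0,0,-10.5,-2.3,10.3,0,0],[0,0,-10.5,-0.4,10.6,0,0],[0,0,-10.5,1.5,10.5,0,0],[0,0,-10.5,3.4,10.1,0,0],[0,0,-10.5,5.2,9.3,0,0],[0,0,-10.5,6.8,8.1,0,0],[0,0,0,0,0,0,0]],
])

```text
time_s: 6.95
eef_pos: [443.6, 78.8, 101.3]
tool_rot: [0.0, 0.38, 0.925, 0.0]
contact_force: [0.6, 0.4, -0.4]
grip_width: 0.1
grip_force: 0.0
```

Run:
```python
from h import *
s=env.read_state();print(s["eef_pos"],s["tool_rot"])
a=vision.camera("scene");c=a[110:180,215:315];b=np.load("pics/scene.npy")[110:180,215:315]
f=lambda c:cv2.resize(c[:,:,::-1],(600,420),interpolation=cv2.INTER_CUBIC)[:300]
cv2.imwrite("pics/s1.png",np.vstack([f(b),f(c)]))
```

```text
[443.62284539  78.84204908 101.26391462] [2.29355449e-06 3.80433143e-01 9.24808423e-01 6.92245392e-05]
```

View pics/s1.png

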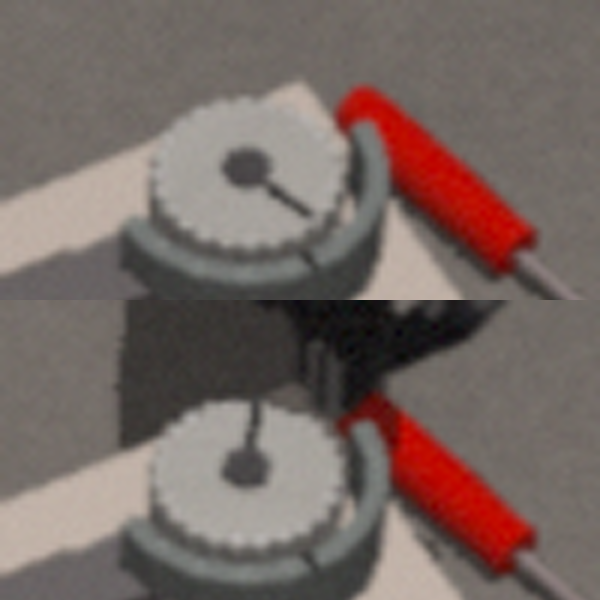

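Before the stroke the mark pointed to (308,213) in the crop, about 0.4 rad past the tick. It now points up at (256,405), so the stroke turned the wheel by about two radians. The scene camera can track it, so I'll automate that.

```bash
cat >> h.py <<'E'
H=ray("scene",[256.2,138],106)
def mark(im):
    c=vision.get_calibration("scene");a=np.radians(np.arange(0,360,2));r=np.arange(17,30,2)
    P=np.array([[H+[q*np.cos(t),q*np.sin(t),0] for q in r] for t in a]).reshape(-1,3)
    p=cv2.projectPoints(P,c["rvec"],c["tvec"],c["K"],None)[0].reshape(len(a),-1,2).astype(np.float32)
    g=cv2.remap(cv2.cvtColor(im,cv2.COLOR_RGB2GRAY),p[...,0].copy(),p[...,1].copy(),cv2.INTER_LINEAR).mean(1)
    w=np.clip(np.percentile(g,50)-15-g,0,None);i=g.argmin()
    k=np.abs((np.arange(len(a))-i+90)%180-90)<8
    m=np.degrees(np.angle((w*k*np.exp(1j*a)).sum()))
    return m%360,g.min(),np.median(g)   # world angle of the mark; tick lies at about 19.3
def now():
    s=env.read_state();print("mark rel tick",(mark(vision.camera("scene"))[0]-19.3)%360,s["eef_pos"].round(1),s["time_s"])
E
python3 - <<'E'
from h import *
print(H,mark(np.load("pics/scene.npy")));now()
t=ray("scene",[267.2,154.2],106)-H;print(np.degrees(np.arctan2(t[1],t[0])),np.hypot(*t[:2]))
E
```

```text
[486.71782509  38.93219295 106.        ] (np.float64(36.431369008598544), np.float64(90.57142857142857), np.float64(162.42857142857142))
mark rel tick 147.60944739201622 [443.4  78.7 101.2] 7.0
18.80059767672604 49.853538443767015
```

move_arm([
  [[0,0,0,9.5,-9.5,0,0],[0,0,9.0,-4.5,-5.3,0,0],[0,0,9.0,-3.6,-6.0,0,0],[0,0,9.0,-2.7,-6.4,0,0],[0,0,9.0,-1.7,-6.8,0,0],[0,0,9.0,-0.5,-7.0,0,0],[0,0,9.0,0.5,-7.0,0,0],[0,0,9.0,1.7,-6.8,0,0],[0,0,9.0,2.7,-6.4,0,0],[0,0,9.0,3.6,-6.0,0,0],[0,0,9.0,4.5,-5.3,0,0],[0,0,9.0,5.3,-4.5,0,0],[0,0,9.0,6.0,-3.6,0,0],[0,0,9.0,6.4,-2.7,0,0],[0,0,9.0,6.8,-1.7,0,0]],
])

```text
time_s: 8.93
eef_pos: [477.3, -8.0, 101.0]
tool_rot: [-0.001, -0.653, 0.757, -0.0]
contact_force: [-2.2, -3.4, -1.0]
grip_width: 0.2
grip_force: 2.2
```

move_arm([
  [[0,0,0,-2.1,-13.3,0,0],[0,0,-10.5,-10.3,2.6,0,0],[0,0,-10.5,-9.6,4.5,0,0],[0,0,-10.5,-8.7,6.1,0,0],[0,0,-10.5,-7.4,7.6,0,0],[0,0,-10.5,-5.9,8.8,0,0],[0,0,-10.5,-4.2,9.8,0,0],[0,0,-10.5,-2.3,10.3,0,0],[0,0,-10.5,-0.4,10.6,0,0],[0,0,-10.5,1.5,10.5,0,0],[0,0,-10.5,3.4,10.1,0,0],[0,0,-10.5,5.2,9.3,0,0],[0,0,-10.5,6.8,8.1,0,0],[0,0,0,0,0,0,0]],
])

```text
time_s: 10.68
eef_pos: [443.8, 78.4, 101.4]
tool_rot: [0.0, 0.381, 0.925, 0.0]
contact_force: [-0.4, 0.4, 0.5]
grip_width: 0.1
grip_force: 0.0
```

```bash
python3 -c "from h import *;now()"
```

```text
mark rel tick 267.71345045182113 [443.8  78.4 101.4] 10.675
```

move_arm([
  [[0,0,0,9.5,-9.5,0,0],[0,0,9.0,-4.5,-5.3,0,0],[0,0,9.0,-3.6,-6.0,0,0],[0,0,9.0,-2.7,-6.4,0,0],[0,0,9.0,-1.7,-6.8,0,0],[0,0,9.0,-0.5,-7.0,0,0],[0,0,9.0,0.5,-7.0,0,0],[0,0,9.0,1.7,-6.8,0,0],[0,0,9.0,2.7,-6.4,0,0],[0,0,9.0,3.6,-6.0,0,0],[0,0,9.0,4.5,-5.3,0,0],[0,0,9.0,5.3,-4.5,0,0],[0,0,9.0,6.0,-3.6,0,0],[0,0,9.0,6.4,-2.7,0,0],[0,0,9.0,6.8,-1.7,0,0]],
])

```text
time_s: 12.6
eef_pos: [477.3, -8.0, 100.9]
tool_rot: [-0.001, -0.653, 0.757, -0.0]
contact_force: [-2.1, -4.7, -2.1]
grip_width: -0.1
grip_force: 1.9
```

move_arm([
  [[0,0,0,-2.1,-13.3,0,0],[0,0,-10.5,-10.3,2.6,0,0],[0,0,-10.5,-9.6,4.5,0,0],[0,0,-10.5,-8.7,6.1,0,0],[0,0,-10.5,-7.4,7.6,0,0],[0,0,-10.5,-5.9,8.8,0,0],[0,0,-10.5,-4.2,9.8,0,0],[0,0,-10.5,-2.3,10.3,0,0],[0,0,-10.5,-0.4,10.6,0,0],[0,0,-10.5,1.5,10.5,0,0],[0,0,-10.5,3.4,10.1,0,0],[0,0,-10.5,5.2,9.3,0,0],[0,0,-10.5,6.8,8.1,0,0],[0,0,0,0,0,0,0]],
])

```text
time_s: 14.35
eef_pos: [443.8, 78.3, 101.4]
tool_rot: [0.0, 0.381, 0.925, 0.0]
contact_force: [-0.4, -0.0, -0.2]
grip_width: -0.2
grip_force: 0.0
```

```bash
python3 -c "from h import *;now()"
```

```text
mark rel tick 33.75944831807115 [443.8  78.3 101.4] 14.35
```

move_arm([
  [[0,0,0,9.5,-9.5,0,0],[0,0,9.0,-4.5,-5.3,0,0],[0,0,9.0,-3.6,-6.0,0,0],[0,0,9.0,-2.7,-6.4,0,0],[0,0,9.0,-1.7,-6.8,0,0],[0,0,9.0,-0.5,-7.0,0,0],[0,0,9.0,0.5,-7.0,0,0],[0,0,9.0,1.7,-6.8,0,0],[0,0,9.0,2.7,-6.4,0,0],[0,0,9.0,3.6,-6.0,0,0],[0,0,9.0,4.5,-5.3,0,0],[0,0,9.0,5.3,-4.5,0,0],[0,0,9.0,6.0,-3.6,0,0],[0,0,9.0,6.4,-2.7,0,0],[0,0,9.0,6.8,-1.7,0,0]],
])

```text
time_s: 16.27
eef_pos: [477.4, -7.9, 100.9]
tool_rot: [-0.001, -0.653, 0.757, -0.0]
contact_force: [-1.7, -3.1, -1.3]
grip_width: -0.3
grip_force: 1.6
```

move_arm([
  [[0,0,0,-2.1,-13.3,0,0],[0,0,-10.5,-10.3,2.6,0,0],[0,0,-10.5,-9.6,4.5,0,0],[0,0,-10.5,-8.7,6.1,0,0],[0,0,-10.5,-7.4,7.6,0,0],[0,0,-10.5,-5.9,8.8,0,0],[0,0,-10.5,-4.2,9.8,0,0],[0,0,-10.5,-2.3,10.3,0,0],[0,0,-10.5,-0.4,10.6,0,0],[0,0,-10.5,1.5,10.5,0,0],[0,0,-10.5,3.4,10.1,0,0],[0,0,-10.5,5.2,9.3,0,0],[0,0,-10.5,6.8,8.1,0,0],[0,0,0,0,0,0,0]],
])

```text
time_s: 18.02
eef_pos: [443.8, 78.3, 101.4]
tool_rot: [0.0, 0.381, 0.925, 0.0]
contact_force: [-0.1, -1.3, 0.2]
grip_width: 0.0
grip_force: 0.0
```

```bash
python3 -c "from h import *;now()"
```

```text
mark rel tick 162.01582396799154 [443.8  78.3 101.4] 18.025
```

move_arm([
  [[0,0,0,9.5,-9.5,0,0],[0,0,9.0,-4.5,-5.3,0,0],[0,0,9.0,-3.6,-6.0,0,0],[0,0,9.0,-2.7,-6.4,0,0],[0,0,9.0,-1.7,-6.8,0,0],[0,0,9.0,-0.5,-7.0,0,0],[0,0,9.0,0.5,-7.0,0,0],[0,0,9.0,1.7,-6.8,0,0],[0,0,9.0,2.7,-6.4,0,0],[0,0,9.0,3.6,-6.0,0,0],[0,0,9.0,4.5,-5.3,0,0],[0,0,9.0,5.3,-4.5,0,0],[0,0,9.0,6.0,-3.6,0,0],[0,0,9.0,6.4,-2.7,0,0],[0,0,9.0,6.8,-1.7,0,0]],
])

```text
time_s: 19.95
eef_pos: [477.2, -7.9, 100.9]
tool_rot: [-0.001, -0.653, 0.757, -0.0]
contact_force: [-2.4, -2.9, -1.7]
grip_width: -0.0
grip_force: 1.7
```

move_arm([
  [[0,0,0,-2.1,-13.3,0,0],[0,0,-10.5,-10.3,2.6,0,0],[0,0,-10.5,-9.6,4.5,0,0],[0,0,-10.5,-8.7,6.1,0,0],[0,0,-10.5,-7.4,7.6,0,0],[0,0,-10.5,-5.9,8.8,0,0],[0,0,-10.5,-4.2,9.8,0,0],[0,0,-10.5,-2.3,10.3,0,0],[0,0,-10.5,-0.4,10.6,0,0],[0,0,-10.5,1.5,10.5,0,0],[0,0,-10.5,3.4,10.1,0,0],[0,0,-10.5,5.2,9.3,0,0],[0,0,-10.5,6.8,8.1,0,0],[0,0,0,0,0,0,0]],
])

```text
time_s: 21.7
eef_pos: [443.8, 78.3, 101.4]
tool_rot: [0.0, 0.381, 0.925, 0.0]
contact_force: [0.3, 0.2, 0.6]
grip_width: 0.1
grip_force: 0.0
```

```bash
python3 -c "from h import *;now()"
```

```text
mark rel tick 280.70999853280824 [443.8  78.3 101.4] 21.7
```

move_arm([
  [[0,0,0,9.5,-9.5,0,0],[0,0,9.0,-4.5,-5.3,0,0],[0,0,9.0,-3.6,-6.0,0,0],[0,0,9.0,-2.7,-6.4,0,0],[0,0,9.0,-1.7,-6.8,0,0],[0,0,9.0,-0.5,-7.0,0,0],[0,0,9.0,0.5,-7.0,0,0],[0,0,9.0,1.7,-6.8,0,0],[0,0,9.0,2.7,-6.4,0,0],[0,0,9.0,3.6,-6.0,0,0],[0,0,0,-12.9,-9.4,0,0],[0,0,0,0,0,0,0]],
])

```text
time_s: 23.25
eef_pos: [435.7, 1.2, 101.4]
tool_rot: [0.0, -0.311, 0.95, -0.0]
contact_force: [0.6, -0.2, 0.2]
grip_width: 0.1
grip_force: 0.0
```

```bash
python3 -c "
from h import *
now();s=env.read_state();print(s['qpos'])
a=vision.camera('scene')[110:210,180:315]
cv2.imwrite('pics/s2.png',cv2.resize(a[:,:,::-1],(800,593),interpolation=cv2.INTER_CUBIC))"
```

```text
mark rel tick 2.1440256083478175 [435.7   1.2 101.4] 23.25
[-2.98409373e-01 -4.00202034e-01 -6.17577282e-01  1.35273745e+00
  1.33645727e-04 -9.30178532e-01]
```

View pics/s2.png

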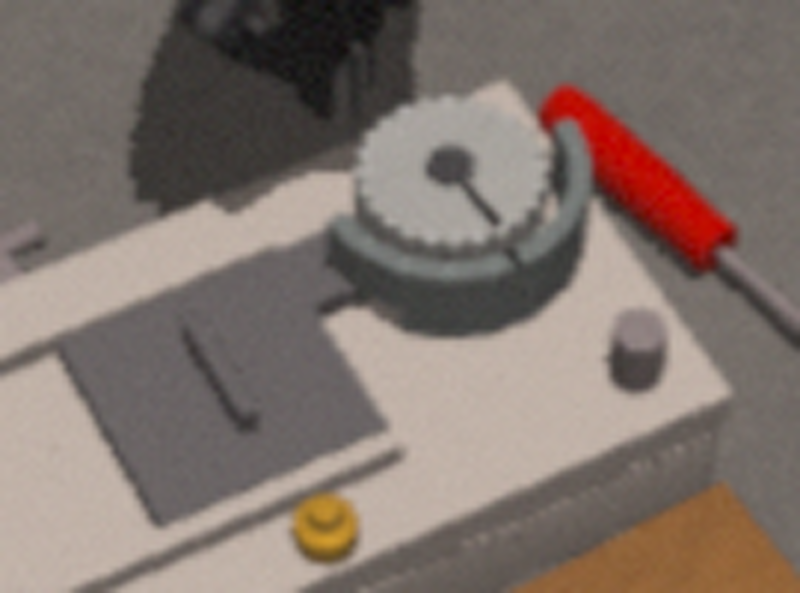

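The mark at (480,205) points at the tick at (515,255), so two turns are done, and the hatch is still shut. Next I'll move above the gap between wheel and rib.

move_arm([
  [[0,0,0,0,0,35,0],[0,0,9.16,13.1,-4.1,0,0],[0,0,9.16,13.1,-4.1,0,0],[0,0,9.16,13.1,-4.1,0,0],[0,0,9.16,13.1,-4.1,0,0],[0,0,9.16,13.1,-4.1,0,0],[0,0,9.16,13.1,-4.1,0,0],[0,0,9.16,13.1,-4.1,0,0],[0,0,9.16,13.1,-4.1,0,0],[0,0,0,0,0,0,0],[0,0,0,0,0,0,0]],
])

```text
time_s: 24.72
eef_pos: [540.2, -30.2, 136.2]
tool_rot: [0.0, 0.816, -0.578, -0.0]
contact_force: [-0.3, 0.0, -0.3]
grip_width: -0.1
grip_force: 0.0
```

```bash
python3 -c "
from h import *
s=shot('w2');print(s['eef_pos'],s['qpos'],R.from_quat(np.r_[s['tool_rot'][1:],s['tool_rot'][0]]).as_matrix()[:,0])"
```

```text
[540.19705678 -30.16242112 136.15337748] [-2.97680181e-01 -6.80068491e-02 -2.69273987e-01  1.37015698e+00
  1.93856684e-05 -2.20601303e+00] [ 3.31163511e-01 -9.43573303e-01 -3.88104914e-04]
```

View pics/w2.png

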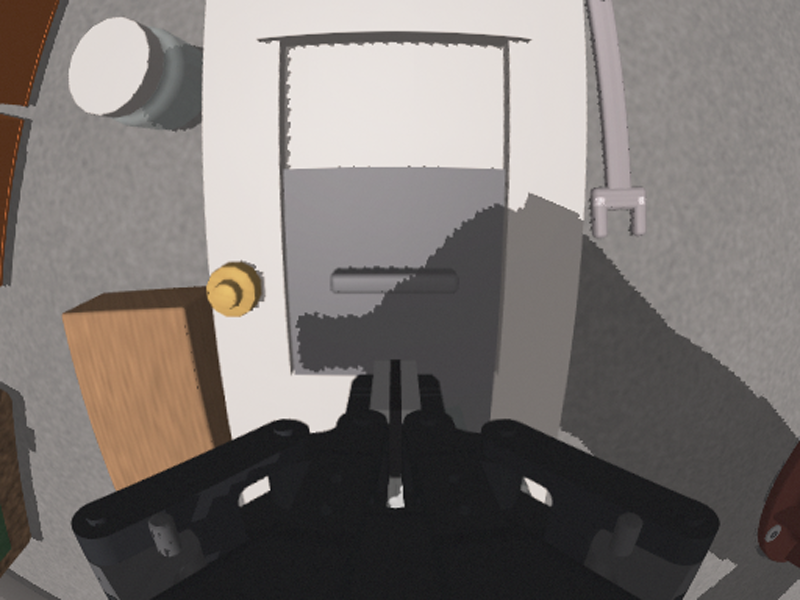

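The rib at (395,281) is centred ahead of the fingertip, with clear deck around it. I'll descend and push.

move_arm([
  [[0,0,0,0,0,-30,0],[0,0,0,0,0,-10,0],[0,0,0,0,0,0,0],[0,0,0,1.9,-5.4,0,0],[0,0,0,1.9,-5.4,0,0],[0,0,0,1.9,-5.4,0,0],[0,0,0,1.9,-5.4,0,0],[0,0,0,1.9,-5.4,0,0],[0,0,0,0,0,0,0]],
])

```text
time_s: 25.9
eef_pos: [550.1, -58.0, 96.3]
tool_rot: [0.0, 0.817, -0.577, 0.0]
contact_force: [-0.4, 0.8, 1.1]
grip_width: 0.2
grip_force: 0.0
```

move_arm([
  [[0,0,0,1.9,-5.4,0,0],[0,0,0,1.9,-5.4,0,0],[0,0,0,1.9,-5.4,0,0],[0,0,0,1.9,-5.4,0,0],[0,0,0,1.9,-5.4,0,0],[0,0,0,1.9,-5.4,0,0],[0,0,0,0,0,0,0]],
])

```text
time_s: 26.78
eef_pos: [561.5, -90.4, 96.4]
tool_rot: [0.0, 0.817, -0.577, 0.0]
contact_force: [0.7, 0.3, -0.9]
grip_width: 0.1
grip_force: 0.0
```

Not yet at the stop, so I'll creep on until the force rises.

move_arm([
  [[0,0,0,0.7,-1.9,0,0],[0,0,0,0.7,-1.9,0,0],[0,0,0,0,0,0,0]],
])

```text
time_s: 27.15
eef_pos: [562.6, -93.6, 96.3]
tool_rot: [0.0, 0.817, -0.577, -0.0]
contact_force: [-1.4, 0.5, 0.5]
grip_width: 0.1
grip_force: 0.7
```

move_arm([
  [[0,0,0,0.7,-1.9,0,0],[0,0,0,0,0,0,0]],
])

```text
time_s: 27.4
eef_pos: [562.7, -93.8, 96.3]
tool_rot: [-0.001, 0.817, -0.577, -0.002]
contact_force: [-5.5, 9.8, 5.5]
grip_width: -0.1
grip_force: 5.3
```

```bash
python3 -c "
from h import *
s=shot('w3');print(s['eef_pos'],s['contact_force'])"
```

```text
[562.68339975 -93.76997121  96.26918923] [-5.52827362  9.80666834  5.53130026]
```

View pics/w3.png

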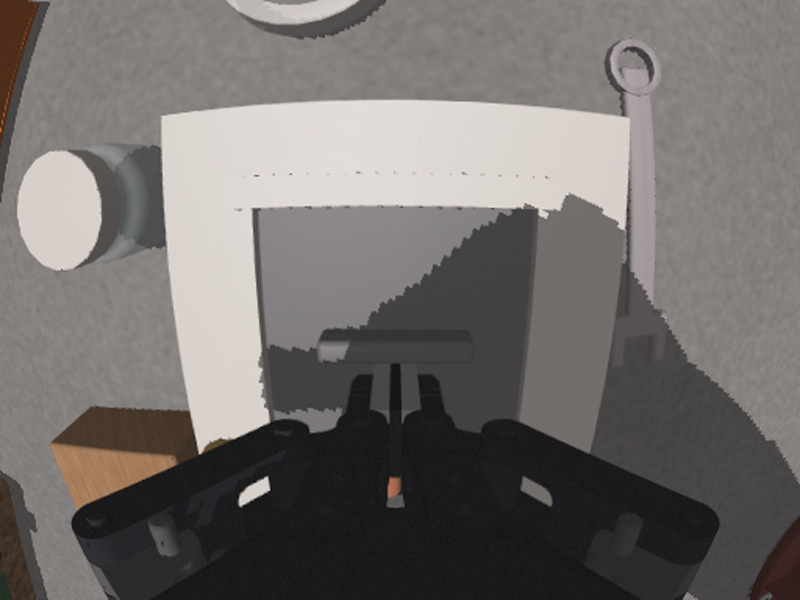

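The hatch edge meets the stop along row 208, and the force has risen to 11 N, so it is fully open. I'll back off, lift clear and check the mark.

move_arm([
  [[0,0,0,-1,2.8,0,0],[0,0,0,-3,8.6,0,0],[0,0,0,0,0,50,0],[0,0,0,0,0,50,0],[0,0,0,0,-40,30,0],[0,0,0,0,0,0,0],[0,0,0,0,0,0,0],[0,0,0,0,0,0,0]],
])

```text
time_s: 28.45
eef_pos: [558.9, -123.1, 225.0]
tool_rot: [0.0, 0.817, -0.577, -0.001]
contact_force: [-1.1, -0.7, -1.3]
grip_width: 0.2
grip_force: 0.0
```

```bash
python3 -c "
from h import *
now();a=vision.camera('scene');cv2.imwrite('pics/s3.png',a[100:260,130:340,::-1].repeat(3,0).repeat(3,1))"
```

```text
mark rel tick 2.151387883502725 [ 558.9 -123.1  225. ] 28.45
```

View pics/s3.png

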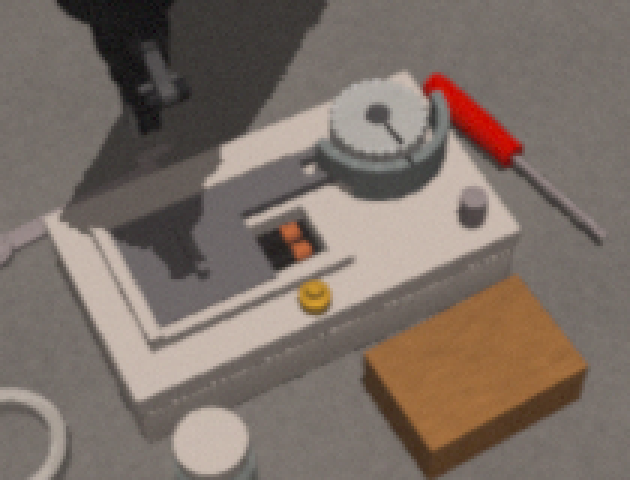

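The hatch lies open against its stop at about (150,330), with the battery bay showing at (290,240). The mark is at the tick, the bystanders haven't moved and the arm is clear.

```bash
python3 -c "
from station import env
print(env.sign_off())"
```

```text
the job is handed in; nothing more can be done
None
```

The job is handed in: the wheel stands two full turns loose with its mark about 2° past the tick, the hatch is fully open against its stop, nothing else was seen to move, and the arm is clear. The run took about 28.5 s of the 67 s allowed; sign-off returned no verdict.

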